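# Index a panel on the drilling jig

### The job

The black phenolic panel lies on the drilling jig, riding on the jig's index pin, which is hidden under it. Without lifting it off the jig, slide it back against the steel fence and along the fence until its hole drops over the pin, and leave it lying flat on the base, square to the fence. Don't disturb the two glass valves, the coil form or the ashtray of knobs, and be gentle with the panel.

Things in the scene. Friction and masses are not known exactly. Their poses are not given: they have to be found in the camera images.
- jig: drilling jig screwed down on the bench, level. Plywood base 190 mm (its x) x 300 mm (its y) x 18 mm high; origin at the centre of the base's underside; x points away from the robot (within 18 degrees), y left, z up. The base top is bare apart from the fence, the drill-bush arm and the index pin, which the panel hides
- jig_fence (a point): middle of the foot of the fence's working face, at jig x = +65 mm, on the base's top. The fence is a steel angle along the jig's y over the whole far side of the base; its face looks to the jig's -x and stands 25 mm above the base
- jig_track (a point): middle of the index pin's track, a flush strip along the jig's y at jig x = +10 mm. The fixed pin, a steel button 13 mm across, 5 mm high (3 mm straight, then domed), stands anywhere within 19 mm either way of this point along y: it is not measured and must be found by feel. The panel's hole passes over it when the panel's long back edge is against the fence
- jig_bush (a point): underside of the drill bush, 21 mm above the base, at the end of the fixed steel arm that reaches from a post behind the fence out over the panel. The arm is 20 mm wide in the jig's y, runs from 13 mm nearer the robot than this point to 79 mm beyond it in the jig's x, and its top parts are 61 mm above the bench. The panel slides freely under it
- panel: black phenolic panel 110 mm (its x) x 180 mm (its y) x 6 mm, 0.15 to 0.26 kg, loose; origin: centre of its underside, z up. Too wide to grasp; pushed by its edges. Starts within 6 degrees of the fence's line, its back edge 5 to 36 mm short of the fence, -y end down on the base, +y end propped about 2 degrees on the pin. Home, it is flat, its underside 18 mm above the bench
- panel_hole (a point): centre of the panel's only hole, 16 mm across (1.5 mm play all round on the pin), at the underside, 40 mm to +y of the panel's origin. It starts 15 to 42 mm short of the pin in the jig's +y. Sliding the panel takes 1 to 3 N; when the hole comes over the pin that end drops 5 mm and the pin then blocks the panel, so the push stiffens. Slide slowly, some 20 mm/s
- valve_a: glass power valve standing in its white porcelain socket, 62 mm across and 155 mm tall, loose; origin at the centre of its underside; stands off the jig's far left
- valve_b: second glass valve, the same, left of the jig
- coil_form: black phenolic tube wound with copper wire, 72 mm across and 78 mm tall, standing loose; origin at the centre of its underside; beyond the jig at the far right
- ashtray: round tin ashtray full of small knobs, 120 mm across, 24 mm tall, loose; origin at the centre of its underside; right of the jig. The ashtray and its knobs are one piece
Not all that is in view belongs to the job. There is more than one size of the panel; the one meant has the size given above.

How it is judged:
At the end, for the whole second after the job is handed in: The panel lies flat on the jig base (within 1.2 mm, tilt under 0.7 degrees) with the pin in its hole (hole centre within about 3 mm of the pin track's line and within the pin's range along it), square to the fence within 2 degrees, at rest (z of panel in the frame of jig below 0.0192 m and z of panel_hole in the frame of jig below 0.0195 m and angle between panel's own z axis and vertical below 0.012 rad and x of panel_hole in the frame of jig between 0.006 and 0.013 m and y of panel_hole in the frame of jig between 0.027 and 0.071 m and angle between the y axis of panel and the y axis of jig, either way round below 0.035 rad and linear speed of panel below 0.01 m/s); the robot touches nothing.
It fails at once if the panel is lifted off the jig (z of panel in the frame of jig above 0.035 m).
It fails at once if the panel is shoved or pressed harder than 40 N (contact force between the fingers and panel above 40 N).
It fails at once if a glass valve is knocked (moved more than 15 mm or tipped) (distance of any of valve_a, valve_b from where it was at the start of the episode above 0.015 m or angle between any of valve_a, valve_b's own z axis and vertical above 0.2 rad).
It fails at once if the coil form is knocked (moved more than 15 mm or tipped) (distance of coil_form from where it was at the start of the episode above 0.015 m or angle between coil_form's own z axis and vertical above 0.2 rad).
It fails at once if the ashtray is moved more than 20 mm (distance of ashtray from where it was at the start of the episode above 0.02 m).
It also fails if it takes over 54 s, if anything falls off the work surface, if the arm or the gripper's body presses on something with over 40 N, if the wrist force passes 120 N, or if a joint passes its speed limit or range.

### The arm

A 6-joint arm with a two-finger parallel gripper is mounted at the origin on the work surface. World frame = base frame: x ahead of the robot, y to its left, z up, the work surface at z = 0. Lengths are in m, angles in rad, forces in N, time in s.
With the tool pointing down it reaches from about 0.375 to 0.9 m from the base axis. Payload 3.1 kg.
Tool frame: the origin (TCP) lies between the finger pads; the fingertips stand 22 mm ahead of it and the grasp point (between the pads) lies 3 mm ahead of it; z points along the fingers, y is the line along which they close (so a half turn about z gives the same grasp; the last joint's range is limited). The gripper opens to 87 mm and grips with 3 to 60 N. Pads are 19 mm wide; open, the fingers measure 117 mm over their backs; the gripper's body (75 mm by 190 mm) begins 51 mm behind the grasp point.
Start: joints at [0.953, 0.527, 1.433, -0, 1.181, -0.178], TCP at [0.266, 0.566, 0.245] pointing down, gripper open.
Joint ranges: [-3.08, 3.08], [-0.75, 2.2], [0.22, 2.44], [-1.43, 4.57], [0, 2.65], [-2.85, 2.85]. Speed limits (rad/s): [2.79, 2.79, 3.14, 3.14, 3.14, 3.14].

### API

Orientations are given as a unit quaternion [x, y, z, w].
In Python, from rig import robot gives the robot as it stands.
- The arm moves only by the tool move_arm, never from a script. Its argument "series" is text: rows parted by semicolons, each of 6 numbers parted by spaces: the shift along the tool's x, y, z in mm, then the turn, a rotation vector about the tool's x, y, z in degrees. In form: dx dy dz ax ay az; .... A call has 1 to 8 rows; each row is the pose to reach, as a shift and turn from the pose commanded when the call began, along the tool's axes at that moment; what a row does not reach only later rows make up. A row lasts 1/12 s, in which the tool goes at most 41.7 mm and 7.16 degrees, less where a joint would pass 70% of its speed; a pose out of reach is approached as far as the arm can. A call with a gripper value outside its range is refused whole. "jaw" is the opening, from 0 (shut) to 1 (fully open), set as the call begins (left out, the last holds). The fingers move at their own pace and stop on an object; "newtons" is the grip in N (left out, the last holds). Time passes only in rows, so rows that repeat a pose let the fingers close. It gives the time, the measured TCP pose, the force, the opening and the grip force at its end, in the units of the state.
- robot.get_obs(): the state, without advancing time (a new reading comes with each control period).
- robot.camera(name): name is "scene" or "top" or "wrist"; returns a dict with "img" (420x560x3 uint8, red, green, blue), "mtx" (3x3 intrinsics, pixels), "distortion" ([k1, k2, p1, p2, k3] as OpenCV has them; the pictures are not rectified), "world_to_cam" (4x4, takes a point from world to camera coordinates). Camera axes: x right, y down, z forward; pixel columns grow to the right and rows downward; lengths in m; the calibration is good to about 2 mm. A picture is of the moment at which its call begins. There is no depth.
- robot.hand_in(): hands the job in; it is judged then, once.
Trained networks look in a picture, given as the dict that the camera call returned (one of the last four; its "shot" number tells which), for a name from the list of things; names that differ only in an ending like _2 or _b are one class to them, and where a whole thing is asked for, a point or a joint stands for the part that bears it (a point fixed in the world has none). Each returns a list of dicts, best first, with "p" (0 to 1); they miss things now and then, are a little off and sometimes report something else, mostly with a low value. They report only what shows in the picture. A call takes as long as a camera call. They do not tell look-alikes from the thing itself.
- robot.search_frame(picture, thing): "xyz" ([x, y, z] in m, in world coordinates, good to about 4 mm: the middle of the surface that is visible of it).
- robot.tip_of(picture, thing): "xyz" ([x, y, z] in m, in world coordinates, good to about 4 mm: a listed point, or the origin of a listed thing).
The state is a dict: "time": time; "q": joint angles; "joint_velocities": joint speeds; "joint_torque": joint torques, N m; "position": TCP position; "tool_rot": TCP orientation; "ft_force": force on the tool from outside, world axes, zero at the start; "moment": the same for the moment, N m; "grip_width": finger opening in m; "grip_force": force on a finger pad.
Only numpy, scipy, OpenCV 4.12 (cv2) and the standard library are available. Lean on these libraries where they do the work, as an engineer would, in place of code of your own. Each camera call takes 0.05 s, during which the arm holds its last target. There are 200 camera calls.

## Working session

There is one attempt and no reset: what is moved stays moved. The work goes in short steps, Python scripts to look and compute and a tool call to move; the robot and the scene stay as the last step left them, time stands still between calls to the robot, and variables do not carry over. Pictures are saved under pics/ and viewed, at most 12 in all, crops included, and the job is handed in when it is done.

Besides the shell and the picture viewer there is one more tool, called in YAML: its name, and indented under it one key for each argument. move_arm: Moves the arm, as the interface text tells. Its arguments: {"type":"object","properties":{"series":{"type":"string"},"jaw":{"type":"number"},"newtons":{"type":"number"}},"required":["series"]}

```bash
mkdir -p pics; ls
cat > h.py <<'E'
from rig import robot
import numpy as np, cv2
def save(n,p): cv2.imwrite('pics/'+n,p['img'][:,:,::-1])
def ray(p,uv,z):
    u=cv2.undistortPoints(np.array([[uv]],float),p['mtx'],np.array(p['distortion'],float))[0,0]
    T=np.array(p['world_to_cam']);R=T[:3,:3];c=-R.T@T[:3,3];d=R.T@np.array([u[0],u[1],1]);return c+d*(z-c[2])/d[2]
def proj(p,X):
    T=np.array(p['world_to_cam']);r=cv2.Rodrigues(T[:3,:3])[0]
    return cv2.projectPoints(np.array(X,float).reshape(-1,3),r,T[:3,3],p['mtx'],np.array(p['distortion'],float))[0].reshape(-1,2)
E
python3 - <<'E'
from h import *
s=robot.camera('scene');t=robot.camera('top')
save('s1.png',s);save('t1.png',t)
for n,p in(('s',s),('t',t)):
  for k in 'jig jig_fence jig_track jig_bush panel panel_hole valve_a coil_form ashtray'.split():
    print(n,k,[(np.round(d['xyz'],3).tolist(),round(d['p'],2),proj(p,d['xyz'])[0].round().tolist()) for d in robot.tip_of(p,k)])
o=robot.get_obs();print(o)
E
```

```text
pics
s jig [([0.561, -0.049, 0.002], 0.77, [277.0, 257.0])]
s jig_fence [([0.634, -0.057, 0.018], 0.96, [301.0, 269.0])]
s jig_track [([0.58, -0.005, 0.018], 0.92, [294.0, 245.0])]
s jig_bush [([0.571, -0.077, 0.04], 0.64, [273.0, 257.0]), ([0.599, 0.231, 0.002], 0.4, [350.0, 196.0])]
s panel [([0.32, 0.211, 0.013], 0.94, [263.0, 158.0]), ([0.252, -0.243, 0.009], 0.61, [128.0, 249.0])]
s panel_hole [([0.354, 0.175, 0.009], 0.9, [265.0, 170.0]), ([0.292, -0.208, 0.01], 0.67, [150.0, 247.0])]
s valve_a [([0.723, 0.161, -0.003], 0.81, [378.0, 233.0]), ([0.601, 0.231, 0.0], 0.62, [351.0, 196.0])]
s coil_form [([0.678, -0.275, 0.001], 0.69, [258.0, 356.0]), ([0.63, -0.052, 0.018], 0.26, [301.0, 267.0])]
s ashtray [([0.502, -0.332, -0.0], 0.94, [177.0, 331.0])]
t jig [([0.565, -0.045, -0.001], 0.98, [293.0, 194.0]), ([0.546, -0.069, 0.023], 0.37, [303.0, 200.0])]
t jig_fence [([0.625, -0.058, 0.017], 0.58, [297.0, 172.0])]
t jig_track [([0.579, 0.001, 0.018], 0.82, [277.0, 189.0])]
t jig_bush [([0.572, -0.081, 0.039], 0.77, [307.0, 189.0])]
t panel [([0.254, -0.247, 0.006], 0.83, [370.0, 3
[... 474 characters left out ...]
0])]
{'time': 1.0, 'q': array([ 9.52469314e-01,  5.27489682e-01,  1.43269804e+00,  7.52170084e-07,
        1.18137094e+00, -1.78473308e-01]), 'joint_velocities': array([-0.00111485, -0.00076445,  0.00158725, -0.00073408,  0.00120586,
        0.00054075]), 'joint_torque': array([ 4.03444437e-04, -4.40019071e+01, -1.76988620e+01,  6.33871299e-02,
        5.04826591e-02, -1.11910293e-05]), 'position': array([0.26607981, 0.56551765, 0.24455537]), 'tool_rot': array([2.18158377e-01, 9.75913378e-01, 1.57992645e-05, 6.27255428e-06]), 'ft_force': array([ 0.59931375, -0.2328655 ,  0.41591376]), 'moment': array([0.03424956, 0.01351672, 0.06570562]), 'grip_force': 0.0, 'grip_width': 0.08670225794605235}
```

Run:
```python
import cv2
t=cv2.imread('pics/t1.png');cv2.imwrite('pics/t1c.png',cv2.resize(t[110:330,160:430],(800,652))[:600])
s=cv2.imread('pics/s1.png');cv2.imwrite('pics/s1c.png',cv2.resize(s,(800,600)))
```

```text
(no output)
```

View pics/t1c.png

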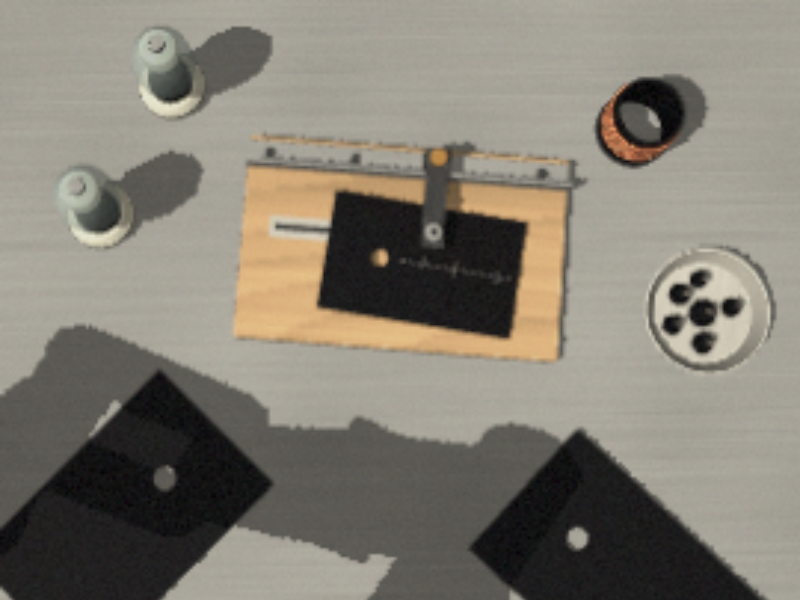

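View pics/s1c.png

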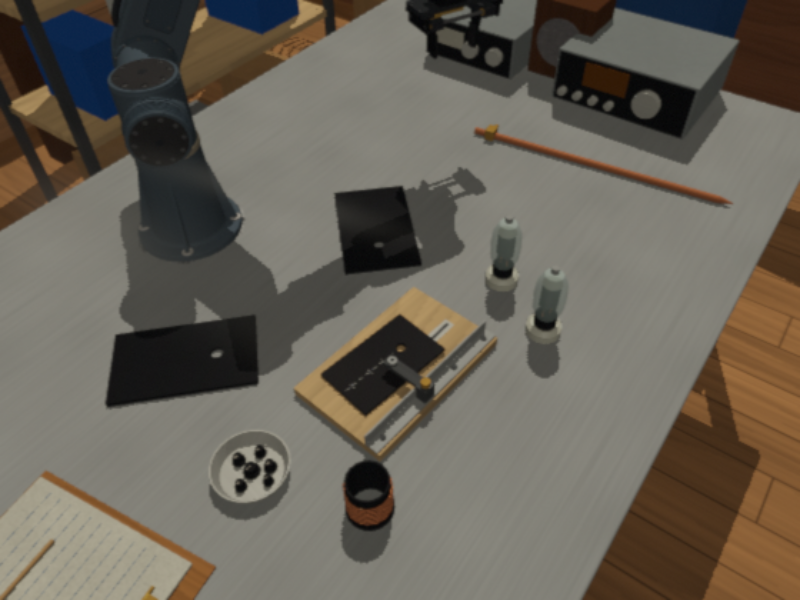

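The panel meant is the one on the jig (top px 303,198). Its two look-alikes lie on the bench at top px (201,287) and (370,306), and both look bigger. I'll fit the sizes to the picture corners and check that.

Run:
```python
from h import *
p=robot.camera('top')
f=lambda c:(c[0]/2.963+160-.33,c[1]/2.963+110-.33)
P=[ray(p,f(c),z)[:2] for c,z in (((337,192),.029),((526,222),.024),((511,338),.024),((317,306),.029))]
P=np.array(P);print('panel',P.round(4).tolist(),[round(float(np.linalg.norm(P[i]-P[(i+1)%4])),4) for i in range(4)])
B=np.array([ray(p,f(c),.018)[:2] for c in((234,338),(560,360))]);print('base near',B.round(4).tolist(),np.linalg.norm(B[0]-B[1]))
v=B[0]-B[1];print('jig yaw',np.degrees(np.arctan2(-v[0],v[1])))
for a,b in((0,1),(3,2)):
  v=P[a]-P[b];print('panel yaw',np.degrees(np.arctan2(-v[0],v[1])))
# fence top front edge at z=.043
F=np.array([ray(p,f(c),.043)[:2] for c in((248,163),(575,186))]);print('fence top',F.round(4).tolist())
for c in [[(159,371),(272,484)],[(471,547),(580,430)]]:print('decoy width',np.linalg.norm(ray(p,f(c[0]),.006)-ray(p,f(c[1]),.006)))
im=cv2.resize(p['img'][150:240,230:360,::-1],(800,554),interpolation=cv2.INTER_CUBIC);cv2.imwrite('pics/t2.png',im)
```

```text
panel [[0.6166, 0.0092], [0.5868, -0.1659], [0.479, -0.1484], [0.5109, 0.0293]] [0.1777, 0.1092, 0.1806, 0.1076]
base near [[0.4837, 0.1061], [0.4584, -0.1941]] 0.3012768879856307
jig yaw -4.819623263733895
panel yaw -9.64899575094333
panel yaw -10.167299617853665
fence top [[0.6422, 0.0906], [0.6166, -0.2096]]
decoy width 0.14773884308746768
decoy width 0.1480605560775631
```

View pics/t2.png

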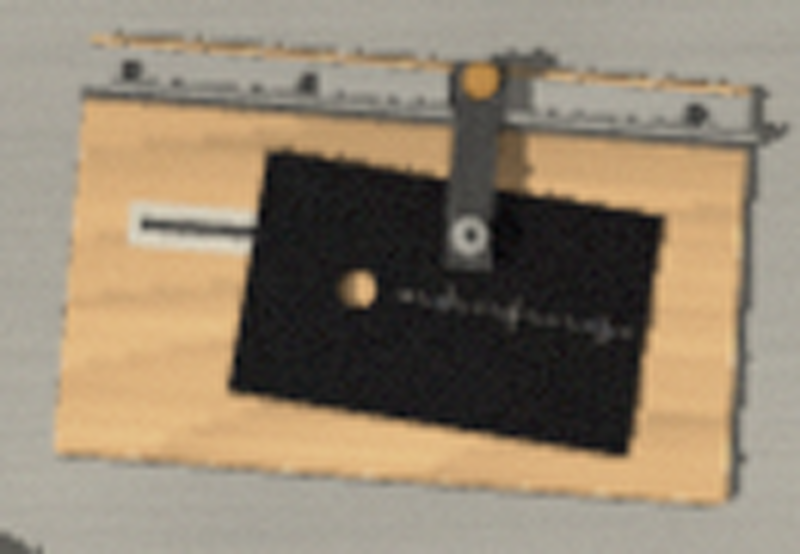

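The measured 178×109 mm confirms the panel on the jig, since the decoys are 148 mm wide. The hole shows at crop px (358,289) and the bush at (470,235).

Plan: hold the near/right corner between the two open fingers with the tool at 45° to the jig. One finger pushes the panel to the fence and the other pushes it along the fence.

move_arm:
  series: "-512 -540 0 0 0 114.6; -512 -540 0 0 0 114.6; -512 -540 0 0 0 114.6; -512 -540 0 0 0 114.6; -512 -540 0 0 0 114.6; -512 -540 0 0 0 114.6; -512 -540 0 0 0 114.6; -512 -540 0 0 0 114.6"
  jaw: 1

```text
time: 1.72
position: [0.3709, 0.2473, 0.2449]
tool_rot: [0.661, 0.75, 0.0, 0.0]
ft_force: [1.1, -0.1, 0.0]
grip_width: 0.0871
grip_force: 0.0
```

```bash
cat >> h.py <<'E'
from scipy.spatial.transform import Rotation as Ro
YJ=-4.82;O=np.array([.5657,-.052])
def jig2w(j): c,s=np.cos(np.radians(YJ)),np.sin(np.radians(YJ)); return O+np.array([[c,-s],[s,c]])@np.array(j)
def w2jig(w): c,s=np.cos(np.radians(YJ)),np.sin(np.radians(YJ)); return np.array([[c,s],[-s,c]])@(np.array(w)[:2]-O)
def goto(j,z,yaw=-45):
    o=robot.get_obs();R=Ro.from_quat(o['tool_rot']);w=jig2w(j)
    d=R.inv().apply(np.array([w[0],w[1],z])-o['position'])*1000
    a=np.radians(yaw+YJ);y=np.array([np.cos(a),np.sin(a),0]);zz=np.array([0,0,-1.]);x=np.cross(y,zz)
    G=Ro.from_matrix(np.array([x,y,zz]).T);r=np.degrees((R.inv()*G).as_rotvec())
    print('t',round(o['time'],2),'jig',w2jig(o['position']).round(4),'pos',o['position'].round(4),'F',o['ft_force'].round(2),'move',d.round(1),r.round(2),'q',o['q'].round(2))
E
python3 -c "
from h import *
goto((-.059,-.0942),.245)"
```

```text
t 1.72 jig [-0.2193  0.2819] pos [0.3709 0.2473 0.2449] F [ 1.05 -0.14  0.05] move [-4.012e+02  7.850e+01 -1.000e-01] [ 4.0e-02 -4.0e-02  5.7e+01] q [ 0.34  0.29  1.86 -0.    0.99  0.21]
```

move_arm:
  series: "-401 78 0 0 0 57; -401 78 0 0 0 57; -401 78 0 0 0 57; -401 78 0 0 0 57; -401 78 0 0 0 57; -401 78 0 0 0 57; -401 78 0 0 0 57; -401 78 0 0 0 57"

```text
time: 2.38
position: [0.4768, -0.0693, 0.2448]
tool_rot: [0.939, 0.343, 0.0, 0.0]
ft_force: [1.0, 0.3, 0.0]
grip_width: 0.0869
grip_force: 0.0
```

```bash
python3 -c "
from h import *
goto((-.059,-.0942),.15)"
```

```text
t 2.38 jig [-0.0872 -0.0247] pos [ 0.4768 -0.0693  0.2448] F [0.96 0.28 0.01] move [-29.2  69.   94.9] [ 0.03 -0.03 -0.06] q [-0.38  0.34  1.78  0.    1.02  0.49]
```

move_arm:
  series: "-29 69 95 0 0 0; -29 69 95 0 0 0; -29 69 95 0 0 0; -29 69 95 0 0 0; -29 69 95 0 0 0"

```text
time: 2.8
position: [0.4984, -0.139, 0.1477]
tool_rot: [0.939, 0.345, -0.001, -0.002]
ft_force: [0.6, -0.2, 0.9]
grip_width: 0.0872
grip_force: 0.0
```

Run:
```python
from h import *
goto((-.059,-.0942),.0425)
w=robot.camera('wrist');save('w1.png',w)
# overlay predicted panel corner & fence
for k in ('panel','panel_hole','jig_fence','jig_bush','jig_track'):
  print(k,[(w2jig(d['xyz']).round(4),round(d['xyz'][2],3),round(d['p'],2)) for d in robot.tip_of(w,k)])
```

```text
t 2.8 jig [-0.0598 -0.0923] pos [ 0.4984 -0.139   0.1477] F [ 0.65 -0.15  0.89] move [ -0.6   2.3 105.2] [-0.25  0.09  0.19] q [-0.49  0.53  1.79  0.    0.83  0.38]
panel [(array([-0.0179, -0.0161]), 0.022, 0.82)]
panel_hole [(array([-0.0135,  0.0225]), 0.024, 0.65)]
jig_fence [(array([0.0625, 0.0046]), 0.018, 0.63)]
jig_bush [(array([ 0.0042, -0.0233]), 0.039, 0.76)]
jig_track []
```

View pics/w1.png

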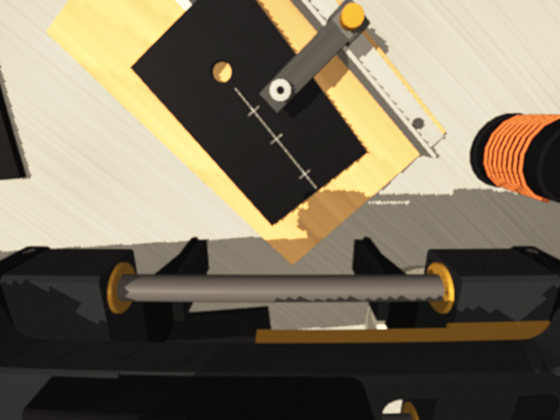

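The wrist view shows the panel's near/right corner at (272,223), between the open fingers (195 and 360), with the base corner at (292,263). I'll measure these before lowering.

Run:
```python
from h import *
w=robot.camera('wrist')
for n,c,z in (('C',(272,223),.024),('back',(366,152),.024),('left',(132,66),.029),('basecorner',(292,263),.018),('basefar',(420,155),.018),('hole',(222,72),.0275)):
  q=ray(w,c,z);print(n,w2jig(q).round(4))
goto((-.059,-.0942),.0425)
```

```text
C [-0.0764 -0.0998]
back [ 0.031  -0.1112]
left [-0.0604  0.0784]
basecorner [-0.0941 -0.1461]
basefar [ 0.066  -0.1501]
hole [-0.0116  0.0231]
t 3.15 jig [-0.0586 -0.0909] pos [ 0.4997 -0.1376  0.1511] F [-0.12  0.76 -0.35] move [ -2.7   1.8 108.6] [ 0.15 -0.06  0.42] q [-0.48  0.52  1.79  0.    0.83  0.38]
```

move_arm:
  series: "-3 2 36 0 0 0; -3 2 72 0 0 0; -3 2 95 0 0 0; -3 2 108 0 0 0; -3 2 108 0 0 0; -3 2 108 0 0 0"

```text
time: 3.65
position: [0.4985, -0.1414, 0.042]
tool_rot: [0.938, 0.347, 0.0, 0.0]
ft_force: [-0.0, 0.2, 0.0]
grip_width: 0.0868
grip_force: 0.0
```

Run:
```python
from h import *
goto((-.047,-.0942),.0425)
w=robot.camera('wrist');save('w2.png',w)
for j in ((1,0),(0,1)):
  o=robot.get_obs();R=Ro.from_quat(o['tool_rot']);v=jig2w(j)-O;print(j,R.inv().apply([v[0],v[1],0]).round(3))
```

```text
t 3.65 jig [-0.0594 -0.0947] pos [ 0.4985 -0.1414  0.042 ] F [-0.01  0.18  0.02] move [ 9.1  8.5 -0.5] [ 0.04 -0.02  0.38] q [-0.49  0.72  1.84  0.    0.58  0.37]
(1, 0) [0.703 0.712 0.001]
(0, 1) [ 0.712 -0.703 -0.001]
```

View pics/w2.png

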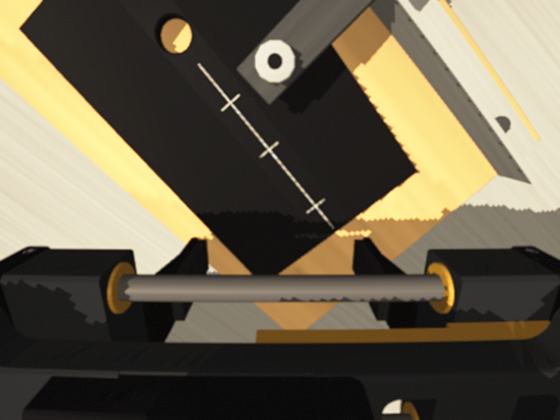

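The fingers straddle the corner without touching it. Next I push toward the fence; jig +x is tool (0.71, 0.71).

move_arm:
  series: "1.5 1.5 0 0 0 0; 3 3 0 0 0 0; 4.5 4.5 0 0 0 0; 6 6 0 0 0 0; 7.2 7.2 0 0 0 0; 8.4 8.4 0 0 0 0; 9.6 9.6 0 0 0 0; 10.8 10.8 0 0 0 0"

```text
time: 4.37
position: [0.5132, -0.1429, 0.0415]
tool_rot: [0.938, 0.346, -0.0, -0.0]
ft_force: [-1.8, 0.2, 1.2]
grip_width: 0.0867
grip_force: 0.7
```

move_arm:
  series: "1.2 1.2 0 0 0 0; 2.4 2.4 0 0 0 0; 3.6 3.6 0 0 0 0; 4.8 4.8 0 0 0 0; 6 6 0 0 0 0; 7.2 7.2 0 0 0 0; 8.4 8.4 0 0 0 0"

```text
time: 4.95
position: [0.5255, -0.144, 0.0416]
tool_rot: [0.938, 0.346, 0.0, 0.0]
ft_force: [-1.5, -1.5, 0.7]
grip_width: 0.087
grip_force: 0.8
```

Run:
```python
from h import *
goto((-.021,-.0942),.0425)
w=robot.camera('top');save('t3.png',w)
cv2.imwrite('pics/t3c.png',cv2.resize(w['img'][150:240,230:360,::-1],(800,554),interpolation=cv2.INTER_CUBIC))
w=robot.camera('wrist');save('w3.png',w)
```

```text
t 4.95 jig [-0.0323 -0.0951] pos [ 0.5255 -0.144   0.0416] F [-1.47 -1.46  0.66] move [ 8.6  7.4 -0.9] [ 0.   -0.    0.33] q [-0.47  0.74  1.78 -0.    0.63  0.39]
```

View pics/w3.png

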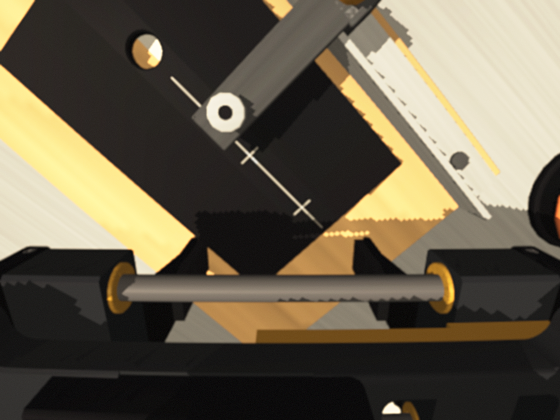

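The panel is moving with the finger and the gap to the fence is closing evenly (back/right corner at 400,160). Continuing.

move_arm:
  series: "1.1 1.1 0 0 0 0; 2.2 2.2 0 0 0 0; 3.3 3.3 0 0 0 0; 4.4 4.4 0 0 0 0; 5.4 5.4 0 0 0 0; 6 6 0 0 0 0"

```text
time: 5.55
position: [0.5341, -0.1447, 0.0416]
tool_rot: [0.938, 0.346, 0.0, 0.0]
ft_force: [-1.0, -1.1, 0.4]
grip_width: 0.0869
grip_force: 0.7
```

move_arm:
  series: "0.6 0.6 0 0 0 0; 1.2 1.2 0 0 0 0; 1.8 1.8 0 0 0 0"

```text
time: 5.8
position: [0.535, -0.1444, 0.0413]
tool_rot: [0.938, 0.347, -0.001, -0.001]
ft_force: [-5.1, -0.6, 2.3]
grip_width: 0.087
grip_force: 2.2
```

Run:
```python
from h import *
goto((-.021,-.0942),.0425)
w=robot.camera('top')
a=cv2.resize(w['img'][150:240,230:360,::-1],(430,298),interpolation=cv2.INTER_CUBIC)
w=robot.camera('wrist');b=w['img'][:298,180:550,::-1]
cv2.imwrite('pics/c4.png',np.hstack([a,b]))
```

```text
t 5.8 jig [-0.0228 -0.0946] pos [ 0.535  -0.1444  0.0413] F [-5.13 -0.59  2.31] move [ 1.6  1.  -1.2] [-0.16  0.1   0.37] q [-0.47  0.75  1.75 -0.    0.65  0.4 ]
```

View pics/c4.png

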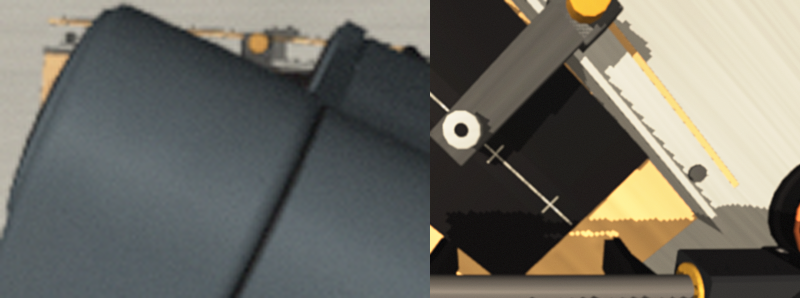

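The force jumped to 5 N as the panel met the fence at jig x −22.8 mm, with its right/back corner at the fence foot. Now I slide along +y, which is tool (0.71, −0.71), keeping the light press on the fence.

move_arm:
  series: "1.2 -1.2 0 0 0 0; 2.4 -2.4 0 0 0 0; 3.6 -3.6 0 0 0 0; 4.8 -4.8 0 0 0 0; 6 -6 0 0 0 0; 7.2 -7.2 0 0 0 0; 8.4 -8.4 0 0 0 0; 9.6 -9.6 0 0 0 0"

```text
time: 6.57
position: [0.5375, -0.1312, 0.0415]
tool_rot: [0.938, 0.346, 0.0, 0.0]
ft_force: [-3.3, -1.8, 0.6]
grip_width: 0.0865
grip_force: 1.5
```

Run:
```python
from h import *
goto((-.021,-.0942),.0425)
w=robot.camera('wrist')
cv2.imwrite('pics/c5.png',w['img'][:300,:,::-1])
```

```text
t 6.57 jig [-0.0214 -0.0813] pos [ 0.5375 -0.1312  0.0415] F [-3.31 -1.82  0.59] move [-8.9  9.3 -1. ] [ 0.02 -0.01  0.32] q [-0.44  0.74  1.75  0.    0.64  0.42]
```

View pics/c5.png

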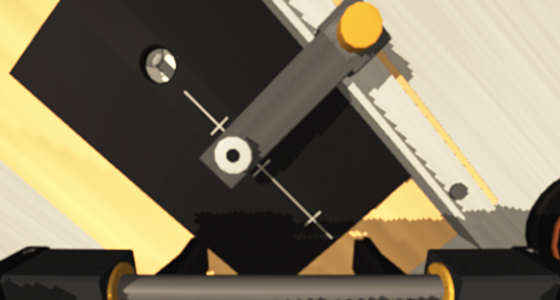

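The panel lies along the fence and the white track shows through the hole at (160,65). Continuing in +y and watching the force.

move_arm:
  series: "1.2 -1.2 0 0 0 0; 2.4 -2.4 0 0 0 0; 3.6 -3.6 0 0 0 0; 4.8 -4.8 0 0 0 0; 6 -6 0 0 0 0; 7.2 -7.2 0 0 0 0"

```text
time: 7.12
position: [0.5384, -0.1211, 0.0416]
tool_rot: [0.938, 0.346, 0.0, 0.0]
ft_force: [-2.6, -3.6, -0.3]
grip_width: 0.0874
grip_force: 1.7
```

move_arm:
  series: "1.2 -1.2 0 0 0 0; 2.4 -2.4 0 0 0 0; 3.6 -3.6 0 0 0 0; 4.8 -4.8 0 0 0 0"

```text
time: 7.45
position: [0.5389, -0.1141, 0.0415]
tool_rot: [0.938, 0.346, 0.0, -0.0]
ft_force: [-2.0, 0.2, -1.0]
grip_width: 0.0868
grip_force: 1.2
```

Run:
```python
from h import *
goto((-.021,-.0942),.0425)
w=robot.camera('wrist')
cv2.imwrite('pics/c6.png',w['img'][:300,:,::-1])
```

```text
t 7.45 jig [-0.0215 -0.0641] pos [ 0.5389 -0.1141  0.0415] F [-2.    0.17 -1.02] move [-21.1  21.5  -1. ] [ 0.01 -0.03  0.3 ] q [-0.41  0.74  1.76  0.    0.64  0.45]
```

View pics/c6.png

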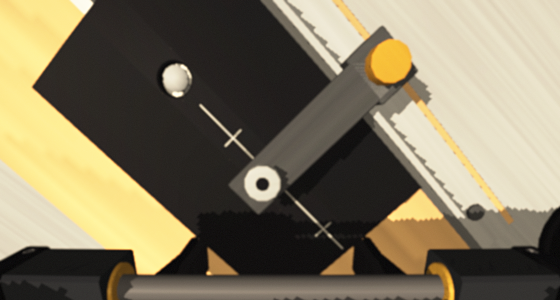

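The steel pin now fills the hole at (177,79). I'll feel for the stiffening with small steps.

move_arm:
  series: "0.7 -0.7 0 0 0 0; 1.4 -1.4 0 0 0 0; 2.1 -2.1 0 0 0 0"

```text
time: 7.75
position: [0.5391, -0.1115, 0.0416]
tool_rot: [0.938, 0.346, 0.0, 0.0]
ft_force: [-1.5, -1.2, -0.4]
grip_width: 0.0869
grip_force: 1.3
```

move_arm:
  series: "0.7 -0.7 0 0 0 0; 1.4 -1.4 0 0 0 0; 1.4 -1.4 0 0 0 0"

```text
time: 8.0
position: [0.5393, -0.1106, 0.0416]
tool_rot: [0.938, 0.346, -0.0, 0.001]
ft_force: [-2.4, -6.2, -1.1]
grip_width: 0.0869
grip_force: 3.2
```

The push stiffened to 6 N while the arm moved only 1 mm, so the pin is blocking the panel. Backing off diagonally, then lifting to look.

move_arm:
  series: "-2 0 0 0 0 0; -5 0 0 0 0 0; -9 0 0 0 0 0; -13 0 0 0 0 0; -16 0 0 0 0 0; -16 0 0 0 0 0"

```text
time: 8.5
position: [0.5263, -0.1201, 0.0416]
tool_rot: [0.938, 0.346, -0.0, -0.0]
ft_force: [-0.2, -0.7, -0.3]
grip_width: 0.0868
grip_force: 0.0
```

move_arm:
  series: "0 0 -20 0 0 0; 0 0 -55 0 0 0; 0 0 -90 0 0 0; 0 0 -110 0 0 0; 0 0 -110 0 0 0; 0 0 -110 0 0 0"

```text
time: 9.0
position: [0.5276, -0.1201, 0.1529]
tool_rot: [0.938, 0.346, 0.001, 0.001]
ft_force: [0.3, 1.4, 0.4]
grip_width: 0.0868
grip_force: 0.0
```

Run:
```python
from h import *
goto((-.021,-.0942),.0425)
w=robot.camera('wrist');save('w7.png',w)
for k in ('panel','panel_hole','jig_fence','jig_bush'):
  print(k,[(w2jig(d['xyz']).round(4),round(d['xyz'][2],4),round(d['p'],2)) for d in robot.tip_of(w,k)])
s=robot.camera('scene')
c=cv2.resize(s['img'][190:330,200:355,::-1],(461,420),interpolation=cv2.INTER_CUBIC)
a=cv2.resize(w['img'][:,:,::-1],(340,255));pad=np.zeros((420,339,3),np.uint8)
h=proj(w,[*jig2w((.01,.047)),.024])[0].astype(int);print(h)
pad[:255]=a[:,:339]
cv2.imwrite('pics/c7.png',np.hstack([c,pad]))
```

```text
t 9.0 jig [-0.0322 -0.071 ] pos [ 0.5276 -0.1201  0.1529] F [0.26 1.42 0.41] move [ -8.8  23.9 110.4] [ 0.17 -0.09  0.33] q [-0.43  0.54  1.73  0.    0.86  0.43]
panel [(array([0.0076, 0.001 ]), 0.0206, 0.6)]
panel_hole [(array([0.0094, 0.0458]), 0.0188, 0.81), (array([0.0097, 0.05  ]), 0.0192, 0.68)]
jig_fence [(array([0.0604, 0.0023]), 0.0181, 0.87)]
jig_bush [(array([ 0.0092, -0.0242]), 0.0401, 0.61)]
[215  73]
```

View pics/w7.png

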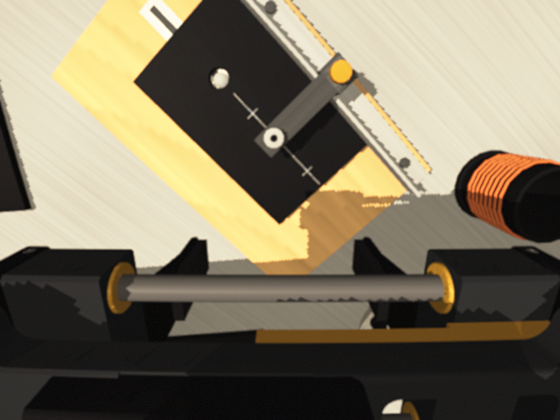

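The pin sits in the hole at (220,77) and the back edge lies along the fence. A quick check that it lies flat and square, from corners at (135,82), (280,222) and (366,147).

Run:
```python
from h import *
w=robot.camera('wrist');g=cv2.cvtColor(w['img'],cv2.COLOR_RGB2GRAY)
c=np.array([[[135,82]],[[280,222]],[[366,147]]],np.float32)
c=cv2.cornerSubPix(g,c,(4,4),(-1,-1),(3,50,.01))[:,0];print(c)
for zl in (.024,.0296):
  L,C,B=[w2jig(ray(w,k,z)) for k,z in zip(c,(zl,.024,.024))]
  print(zl,L.round(4),C.round(4),B.round(4),'len',np.linalg.norm(L-C).round(4),np.linalg.norm(B-C).round(4),'yaw',np.degrees(np.arctan2(-(L-C)[0],(L-C)[1])).round(2))
s=robot.camera('scene')
for k in ('panel','panel_hole'):print([(w2jig(d['xyz']).round(4),round(d['xyz'][2],4),round(d['p'],2)) for d in robot.tip_of(s,k)])
c=cv2.resize(w['img'][40:115,175:275,::-1],(400,300),interpolation=cv2.INTER_CUBIC)
c2=cv2.resize(s['img'][205:305,210:343,::-1],(400,300),interpolation=cv2.INTER_CUBIC)
cv2.imwrite('pics/c8.png',np.hstack([c,c2]))
```

```text
[[133.88763  79.65372]
 [280.83597 223.63707]
 [362.27682 150.41177]]
0.024 [-0.0443  0.093 ] [-0.0465 -0.0854] [ 0.0534 -0.087 ] len 0.1784 0.0999 yaw -0.72
0.0296 [-0.0429  0.0907] [-0.0465 -0.0854] [ 0.0534 -0.087 ] len 0.1761 0.0999 yaw -1.18
[(array([-0.295 , -0.2199]), 0.0058, 0.92), (array([-0.2671,  0.2419]), 0.0119, 0.86), (array([0.0075, 0.0073]), 0.0142, 0.71), (array([0.0076, 0.2835]), -0.0012, 0.25)]
[(array([-0.262 , -0.1774]), 0.0092, 0.98), (array([0.006, 0.041]), 0.0194, 0.75), (array([-0.2284,  0.2058]), 0.0065, 0.66)]
```

View pics/c8.png

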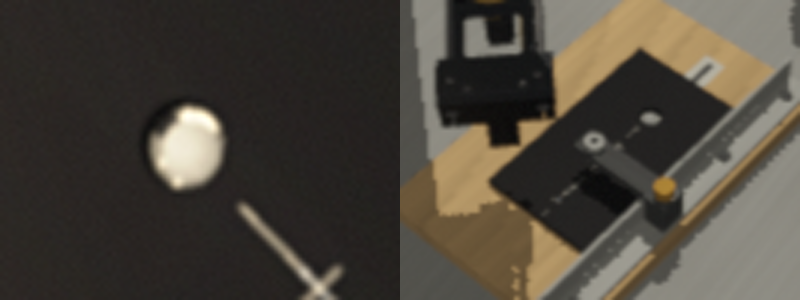

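The pin fills the hole. The measured length fits a flat panel (178 mm) better than a propped one (176 mm), and it is within about 1° of square. Handing in.

```bash
python3 -c "
from rig import robot
print(robot.hand_in())"
```

```text
the job is handed in; nothing more can be done
None
```

I slid the panel to the fence and along it until the push stiffened with the pin in its hole, and handed it in at about 9 s: it measures flat and within about 1° of square, the highest force reading was about 7 N, and the arm kept clear of the valves, coil form and ashtray; hand-in returned no verdict.

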